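Slide the shelf board home in the bin rack and latch it

TASK

On the blue bench rack, push the plywood shelf board (with its blue bolt bin riding on it) along the rails towards the yellow latch until you feel all of its feet drop into the locating notches. Then push the red post of the yellow latch round with a fingertip until the latch lies squarely over the front edge of the board. Only push: do not lift or tip the board, keep the bin where it stands on it, leave the other things alone, and let go of everything at the end.

Things in the scene. Friction and masses are not known exactly. Their poses are not given: they have to be found in the camera images.
- rack_seat (a point): Where board_top lies when the board is home: mid-way between the rails of the fixed blue rack, 70 mm above the bench. +x is the direction the board must slide, +z up, +y across the rails. Rails run from x = -225 to +118 mm; their running surface is 50 mm above the bench, with side lips to 62 mm at y = +-91 (outer faces +-97 mm).
- rack: The same rack, origin on the bench right below rack_seat, same axes. Between y = -52 and +52 mm it is open, but for cross bars 44 mm high at x = -225 to -201 and +93 to +117 mm. Notches 31 mm long, 6 mm deep: at x = +55 mm in the outer tracks (front feet), at x = -55 mm in the inner tracks (rear feet).
- board_top (a point): Centre of the top of the loose plywood shelf board: 150 mm (x, slide direction), 180 mm (y), 18 mm thick, on four black feet 24 mm long, 8 mm high; about 0.4 kg. Axes as rack_seat. It starts 70 to 145 mm short of home, top 76 mm above the bench; home it has dropped 6 mm to 70 mm. Its rear edge (orange strip), to be pushed, is at x = -75 mm, the front edge at +75 mm.
- board: The same board, origin 26 mm below board_top, level with the soles of its feet. Side play in the rails about 1 mm; play of the feet in the notches 3.5 mm either way along x. It slides easily (1 to 2 N); once dropped, the feet meet the notch ends and the push force jumps. Pushed too fast it may skip the notches, and must then be pushed back from its front edge.
- bin_mid (a point): Centre of the blue open bolt bin that stands loose on the board: 75 mm (x) by 100 mm (y) by 34 mm high, 0.12 kg. It rides along and is not to be handled.
- latch_pivot (a point): Top of the yellow latch on its pivot axis, 78.5 mm above the bench, at x = +105 mm, y = 0 from rack_seat. The latch is a flat bar 16 mm wide, 6 mm thick (underside 72.5 mm above the bench), reaching 50 mm from the axis to its tip; a board that has not dropped blocks it.
- latch_post (a point): Middle of the red upright round post on the latch, 14 mm in diameter and 30 mm high (78.5 to 108.5 mm above the bench), 40 mm from the pivot axis. It is pushed sideways to swing the latch; a force of about 1.5 N moves it.
- latch (a joint): Angle of the latch in rad, stays where it is left. 0: the latch points along rack_seat +y (open). It grows as the latch turns counter-clockwise seen from above; 1.57: it points along -x over the board (closed, its tip 20 mm behind the board's front edge). End stops at -0.6 and 1.62. It starts between -0.45 and 0.2.
- screwdriver: Bystander: screwdriver lying on the bench.
- wrench: Bystander: wrench lying on the bench.
- spray: Bystander: orange spray can, 58 mm in diameter, 160 mm high, origin under its centre.
- jar: Bystander: glass jar, 64 mm in diameter, 85 mm high, origin under its centre.
- tape: Bystander: yellow tape measure, 65 by 38 by 62 mm, origin under its centre.
- disc: Bystander: dark grinding disc, 116 mm in diameter, lying flat.
There are look-alikes about, which are no part of the job. What is shaped like the board but green is not meant.

How it is judged (in metres and radians):
On the way, in this order (a step that is already met when the one before it is completed fails the run):
1. the board has dropped into its notches while the latch is still open (x of board_top in the frame of rack_seat between -0.006 and 0.006 m and z of board_top in the frame of rack_seat below 0.0025 m and angle between board_top's own z axis and vertical below 0.03 rad and value of joint latch below 0.8 rad), for 0.2 s.
2. the latch is swung over the board (value of joint latch above 1.3 rad), for 0.2 s.
At the end, for the whole second after the job is handed in: The board lies level in its four notches (board_top within 6 mm of rack_seat along the rails and less than 2.5 mm above it, tilt under 0.03 rad), the latch is at 1.3 rad or more, over the board's front edge, and the bin stands upright on the board (x of board_top in the frame of rack_seat between -0.006 and 0.006 m and z of board_top in the frame of rack_seat between -0.004 and 0.0025 m and angle between board_top's own z axis and vertical below 0.03 rad and value of joint latch above 1.3 rad and z of bin_mid in the frame of board_top between 0.012 and 0.022 m and angle between bin_mid's own z axis and vertical below 0.1 rad); the robot touches nothing.
It fails at once if the board is lifted off its rails or tipped (z of board_top in the frame of rack_seat above 0.016 m or angle between board_top's own z axis and vertical above 0.12 rad).
It fails at once if the bin is lifted, tipped or shifted by more than about 25 mm on the board (z of bin_mid in the frame of board_top above 0.032 m or angle between bin_mid's own z axis and vertical above 0.3 rad or x of bin_mid in the frame of board_top above 0.025 m or x of bin_mid in the frame of board_top below -0.037 m or y of bin_mid in the frame of board_top above 0.04 m or y of bin_mid in the frame of board_top below -0.04 m).
It fails at once if a bystander is moved by more than 30 mm (distance of any of screwdriver, wrench, spray, jar, tape, disc from where it was at the start of the episode above 0.03 m).
It also fails if it takes over 51 s, if anything falls off the work surface, if the arm or the gripper's body presses on something with over 40 N, if the wrist force passes 120 N, or if a joint passes its speed limit or range.

ROBOT

A 6-joint arm with a two-finger parallel gripper is mounted at the origin on the work surface. World frame = base frame: x ahead of the robot, y to its left, z up, the work surface at z = 0. Lengths are in mm, angles in rad, forces in N, time in s.
With the tool pointing down it reaches from about 300 to 775 mm from the base axis. Payload 14.6 kg.
Tool frame: the origin (TCP) lies where the fingers leave the gripper's body, on its centre line; the fingertips stand 97 mm ahead of it and the grasp point (between the pads) lies ahead of it (grip_depth is the z of the grasp point in the tool frame, in mm); z points along the fingers, y is the line along which they close (so a half turn about z gives the same grasp; the last joint's range is limited). The gripper opens to 94 mm and grips with 3 to 60 N. Pads are 16 mm wide; open, the fingers measure 119 mm over their backs; the gripper's body (75 mm by 177 mm) begins 78 mm behind the grasp point.
Start: joints at [-0.067, 0.3, 1.521, -0, 1.321, -0.067], TCP at [549.991, -0.002, 302.646] pointing down, gripper open.
Joint ranges: [-3.03, 3.03], [-0.79, 2.21], [0.23, 2.52], [-1.04, 4.18], [0, 3.07], [-2.55, 2.55]. Speed limits (rad/s): [2.22, 2.22, 2.57, 3.14, 3.14, 3.14].

INTERFACE

Orientations are given as [roll, pitch, yaw] about the fixed x, y, z axes, in that order (R = Rz(yaw) Ry(pitch) Rx(roll)).
In Python, from cell import read_state, camera, sign_off, regions_of, spot_point, grip_depth gives the robot as it stands. The module is installed in compiled form; this text tells all that it offers.
- The arm moves only by the tool send_rows, never from a script. Its argument "series" is a list of rows, each a list of 3 entries, a list of its own where there are three numbers: the shift along the world's x, y, z in mm, then the turn about the world's z in degrees, then the closure, from -1 (fully open) to 1 (shut), so that 0 is half open. A call has 1 to 12 rows; each row shifts and turns the commanded pose from where the row before left it; what a row does not reach is not made up. A row lasts 1/10 s, in which the tool goes at most 50 mm and 8.59 degrees, less where a joint would pass 70% of its speed; a pose out of reach is approached as far as the arm can. A call is refused whole if a number of a shift passes 50 or a number of a turn 8.59, either way. A call with a gripper value outside its range is refused whole. The fingers move at their own pace and stop on an object; "squeeze" is the grip in N (left out, the last holds). Time passes only in rows, so rows that do not move let the fingers close. It gives the time, the measured TCP pose, the force, the opening and the grip force at its end, in the units of the state.
- read_state(): the state, without advancing time (a new reading comes with each control period).
- camera(name): name is "scene" or "side" or "wrist"; returns a dict with "color" (384x512x3 uint8, blue, green, red), "fx", "fy", "cx", "cy" (pixels), "camera_from_world" (4x4, takes a point from world to camera coordinates). Camera axes: x right, y down, z forward; pixel columns grow to the right and rows downward; lengths in mm; the calibration is good to about 2 mm. A picture is of the moment at which its call begins. There is no depth.
- sign_off(): hands the job in; it is judged then, once.
Trained networks look in a picture, given as the dict that the camera call returned (one of the last four; its "shot" number tells which), for a name from the list of things; names that differ only in an ending like _2 or _b are one class to them, and where a whole thing is asked for, a point or a joint stands for the part that bears it (a point fixed in the world has none). Each returns a list of dicts, best first, with "confidence" (0 to 1); they miss things now and then, are a little off and sometimes report something else, mostly with a low value. They report only what shows in the picture. A call takes as long as a camera call. They do not tell look-alikes from the thing itself.
- regions_of(thing, picture): "mask" (384x512 bool, what is visible of it).
- spot_point(thing, picture): "point" ([x, y, z] in mm, in the coordinates of the camera as it stood for that picture, good to about 4 mm: a listed point, or the origin of a listed thing).
The state is a dict: "clock": time; "joints": joint angles; "qd": joint speeds; "effort": joint torques, N m; "eef_pos": TCP position; "eef_rot": TCP orientation; "wrist_force": force on the tool from outside, world axes, zero at the start; "moment": the same for the moment, N m; "finger_gap": finger opening in mm; "finger_force": force on a finger pad.
Only numpy, scipy, OpenCV 4.12 (cv2) and the standard library are available. Lean on these libraries where they do the work, as an engineer would, in place of code of your own. Each camera call takes 0.05 s, during which the arm holds its last target. There are 200 camera calls.

## Working session

There is one attempt and no reset: what is moved stays moved. The work goes in short steps, Python scripts to look and compute and a tool call to move; the robot and the scene stay as the last step left them, time stands still between calls to the robot, and variables do not carry over. Pictures are saved under pics/ and viewed, at most 10 in all, crops included, and the job is handed in when it is done.

Besides the shell and the picture viewer there is one more tool, called after "Request:" in YAML: its name, and indented under it one key for each argument. send_rows: Moves the arm, as the interface text tells. Its arguments: {"type":"object","properties":{"series":{"type":"array"},"squeeze":{"type":"number"}},"required":["series"]}

```bash
mkdir -p pics; cat > h.py <<'E'
import numpy as np, cv2
from cell import *
def world(p,pic):
    T=np.array(pic["camera_from_world"]); return (np.linalg.inv(T)@np.r_[p,1])[:3]
def proj(p,pic):
    q=(np.array(pic["camera_from_world"])@np.r_[p,1])[:3]
    return np.array([pic["fx"]*q[0]/q[2]+pic["cx"],pic["fy"]*q[1]/q[2]+pic["cy"]])
def ray(u,v,z,pic):
    Ti=np.linalg.inv(np.array(pic["camera_from_world"])); d=Ti[:3,:3]@np.array([(u-pic["cx"])/pic["fx"],(v-pic["cy"])/pic["fy"],1.]); o=Ti[:3,3]
    return o+d*(z-o[2])/d[2]
E
python3 - <<'E'
from h import *
print(read_state(), grip_depth)
ims=[]
for n in ["scene","side"]:
    p=camera(n); ims.append(p["color"]); cv2.imwrite(f"pics/{n}0.png",p["color"])
    for t in ["rack_seat","board_top","bin_mid","latch_pivot","latch_post","spray","jar","tape","disc","screwdriver","wrench"]:
        for d in spot_point(t,p)[:3]:
            w=world(d["point"],p); print(n,t,round(d["confidence"],2),w.round(0),proj(w,p).round(0))
E
```

```text
{'clock': 0.0, 'joints': array([-6.65911723e-02,  3.00480498e-01,  1.52159016e+00,  4.55694890e-06,
        1.32070724e+00, -6.65926683e-02]), 'qd': array([-1.58103123e-03,  2.02399208e-03,  7.12702945e-04, -2.37615092e-03,
       -7.92204068e-05, -2.15219899e-03]), 'effort': array([-1.53750298e-03, -5.31805658e+01, -3.52735734e+01,  7.07558286e-02,
        2.43994006e-02, -4.79655944e-05]), 'eef_pos': array([5.49845903e+02, 1.29659890e-02, 3.02077272e+02]), 'eef_rot': array([-3.14041033e+00, -8.32742898e-05,  1.57079664e+00]), 'wrist_force': array([ 0.10087016, -0.30483507,  0.33559071]), 'moment': array([-0.00529164,  0.01386671, -0.01511701]), 'finger_force': 0.0, 'finger_gap': 93.75610904207504} 78.39999999999999
scene rack_seat 0.64 [538. 147.  71.] [291. 188.]
scene board_top 0.84 [582.  19.  74.] [283. 210.]
scene board_top 0.77 [254. 257.  25.] [246. 161.]
scene bin_mid 0.63 [328. 446.  -1.] [282. 152.]
scene bin_mid 0.6 [580.   7.  88.] [281. 209.]
scene latch_pivot 0.41 [493. 245.  78.] [293. 171.]
scene latch_post 0.18 [327. 446.  -1.] [282. 152.]
scene spray 0.69 [621. 44
[... 426 characters left out ...]
 [247. 261.  26.] [157. 199.]
side board_top 0.57 [577.  23.  74.] [268. 186.]
side bin_mid 0.57 [575.   9.  98.] [270. 183.]
side latch_pivot 0.53 [575.   7.  97.] [271. 183.]
side latch_pivot 0.47 [528. 148.  70.] [236. 174.]
side latch_pivot 0.42 [494. 244.  79.] [214. 163.]
side latch_post 0.5 [463. 224.  89.] [210. 167.]
side spray 0.49 [325. 448.   2.] [154. 170.]
side jar 0.63 [329. 445.  -1.] [155. 170.]
side tape 0.72 [461. 432.  -0.] [184. 159.]
side tape 0.29 [ 441. -460.   -3.] [340. 315.]
side disc 0.63 [ 620. -415.    2.] [369. 271.]
side disc 0.44 [464. 224.  95.] [210. 166.]
side screwdriver 0.66 [ 276. -318.   -0.] [263. 311.]
side wrench 0.61 [ 443. -459.   -2.] [340. 314.]
```

View pics/scene0.png

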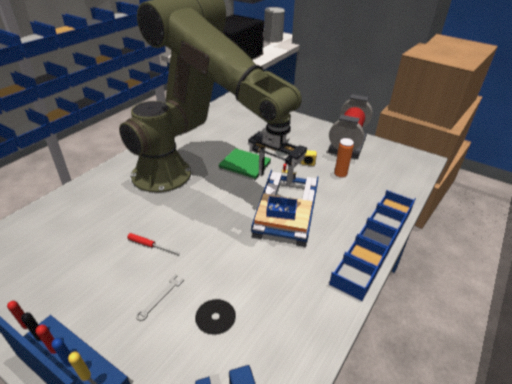

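View pics/side0.png

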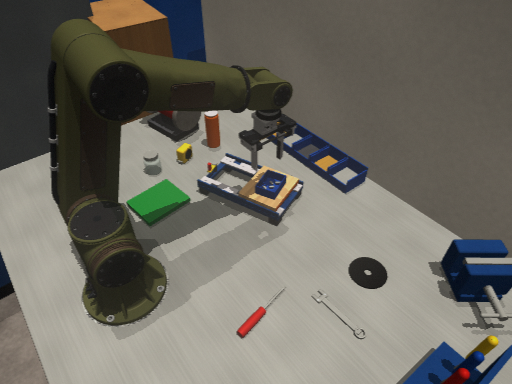

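The real board is the plywood one at (283,210) in the scene view and (268,186) in the side view. It lies on the blue rack and carries the bin. The green slab at (246,161) in scene is the look-alike. I'll go above the rear end and look closer with the wrist camera.

Request:
send_rows:
  series:
    - [[15,-20,0],5.25,0.2]
    - [[15,-20,0],5.25,0.2]
    - [[15,-20,0],5.25,0.2]
    - [[15,-20,0],5.25,0.2]
    - [[0,0,0],0,0.2]
    - [[0,0,0],0,0.2]

```text
clock: 1.8
eef_pos: [609.9, -80.1, 302.2]
eef_rot: [-3.141, -0.0, 1.935]
wrist_force: [-0.1, 0.6, -0.8]
finger_gap: 49.5
finger_force: 0.0
```

```bash
python3 - <<'E'
from h import *
s=read_state(); print(s["clock"],s["eef_pos"],s["eef_rot"],s["finger_gap"])
for n in ["wrist","scene","side"]:
    p=camera(n); 
    if n=="wrist": cv2.imwrite("pics/w1.png",p["color"])
    if n=="side":
        c=cv2.resize(p["color"][140:230,180:320],None,fx=5,fy=5,interpolation=cv2.INTER_CUBIC); cv2.imwrite("pics/s1.png",c)
    for t in ["rack_seat","board_top","bin_mid","latch_pivot","latch_post","rack"]:
        for d in spot_point(t,p)[:2]:
            w=world(d["point"],p); print(n,t,round(d["confidence"],2),w.round(0),proj(w,p).round(0))
E
```

```text
1.8 [609.8960432  -80.0710408  302.23700099] [-3.14105848e+00 -4.48883206e-04  1.93542432e+00] 49.52805960977184
wrist bin_mid 0.92 [578.   5.  94.] [254.  91.]
scene rack_seat 0.76 [537. 147.  73.] [290. 188.]
scene rack_seat 0.72 [462. 436.   5.] [307. 162.]
scene board_top 0.93 [254. 258.  25.] [246. 161.]
scene board_top 0.57 [582.  22.  74.] [284. 210.]
scene bin_mid 0.96 [582.   9.  89.] [282. 208.]
scene bin_mid 0.49 [624. 443.  -3.] [341. 175.]
scene latch_pivot 0.44 [535. 147.  71.] [290. 188.]
scene rack 0.83 [534. 150.  -1.] [289. 202.]
side rack_seat 0.56 [ 276. -318.    1.] [263. 311.]
side board_top 0.87 [246. 261.  26.] [157. 199.]
side board_top 0.71 [575.  23.  75.] [268. 186.]
side bin_mid 0.87 [576.   8.  96.] [271. 183.]
side bin_mid 0.28 [578.  24.  76.] [268. 185.]
side latch_pivot 0.44 [494. 245.  81.] [214. 163.]
side latch_post 0.53 [463. 224.  91.] [210. 167.]
side rack 0.96 [533. 146.  -2.] [238. 188.]
```

View pics/w1.png

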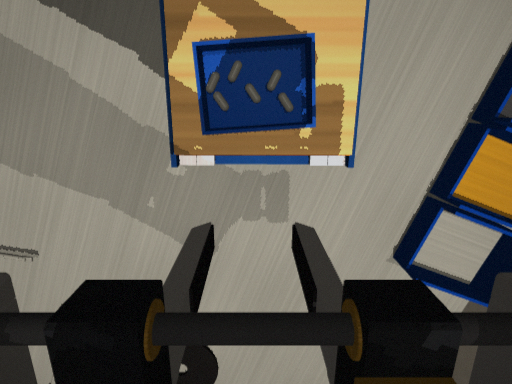

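View pics/s1.png

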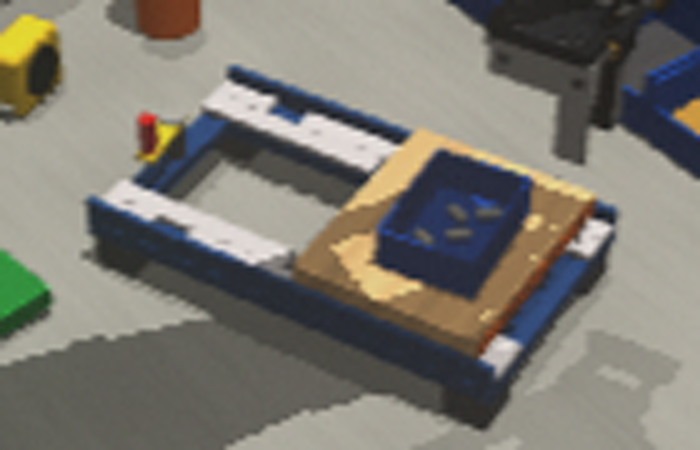

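The wrist view shows the rack squarely aligned. Its rear corners are near (173,166) and (353,166), and the board's rear edge is at row ~155. In the side crop the plywood board with the bin sits at the rear, with the yellow latch and red post at the far end. That confirms the board.

```bash
python3 - <<'E'
from h import *
p=camera("wrist")
a=ray(173,164,62,p);b=ray(353,164,62,p);c=ray(178,155,76,p);d=ray(348,155,76,p)
e=ray(165,0,62,p);f=ray(367,0,62,p)
for n,x in zip("abcdef",(a,b,c,d,e,f)): print(n,x.round(0))
print(np.degrees(np.arctan2(*( (b-a)[1::-1]))),np.linalg.norm(b-a),np.degrees(np.arctan2(*((e-a)[1::-1]))),np.degrees(np.arctan2(*((f-b)[1::-1]))))
E
```

```text
a [524. -94.  62.]
b [704. -25.  62.]
c [529. -79.  76.]
d [690. -17.  76.]
e [472.  52.  62.]
f [647. 119.  62.]
21.054802757329135 192.34641698677723 109.65702376362457 111.45721795939554
```

Request:
send_rows:
  series:
    - [[9,6,-27],0,0.2]
    - [[0,0,-40],0,0.2]
    - [[0,0,-40],0,0.2]
    - [[0,0,-30],0,0.2]
    - [[0,0,-10],0,0.2]
    - [[0,0,0],0,0.2]

```text
clock: 3.5
eef_pos: [618.8, -74.0, 154.9]
eef_rot: [-3.14, -0.001, 1.937]
wrist_force: [-0.2, -0.7, 0.8]
finger_gap: 37.7
finger_force: 0.0
```

```bash
python3 - <<'E'
from h import *
s=read_state(); print(s["clock"],s["eef_pos"],s["wrist_force"])
p=camera("side"); q=camera("wrist")
c=cv2.resize(p["color"][140:230,180:320],None,fx=4,fy=4,interpolation=cv2.INTER_CUBIC)
w=cv2.resize(q["color"],(300,225)); c=cv2.copyMakeBorder(c,0,225,0,0,cv2.BORDER_CONSTANT); c[360:,:300]=w
cv2.imwrite("pics/s2.png",c)
E
```

```text
3.5 [618.82004714 -73.97625387 154.93247336] [-0.20274825 -0.74866918  0.82622652]
```

View pics/s2.png

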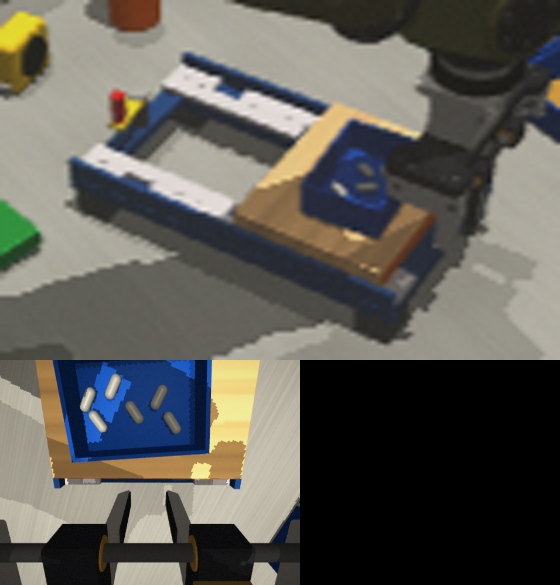

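The fingers stand just behind the orange edge, centred. Now I'll push.

Request:
send_rows:
  series:
    - [[-1.4,3.7,0],0,0.2]
    - [[-1.4,3.7,0],0,0.2]
    - [[-1.4,3.7,0],0,0.2]
    - [[-1.4,3.7,0],0,0.2]
    - [[-1.4,3.7,0],0,0.2]
    - [[-1.4,3.7,0],0,0.2]
    - [[-1.8,4.7,0],0,0.2]
    - [[-1.8,4.7,0],0,0.2]
    - [[-1.8,4.7,0],0,0.2]
    - [[-1.8,4.7,0],0,0.2]
    - [[-1.8,4.7,0],0,0.2]
    - [[-1.8,4.7,0],0,0.2]

```text
clock: 4.8
eef_pos: [599.6, -23.2, 155.6]
eef_rot: [-3.142, -0.0, 1.937]
wrist_force: [0.9, -1.6, 0.7]
finger_gap: 37.4
finger_force: 0.7
```

Request:
send_rows:
  series:
    - [[-1.8,4.7,0],0,0.2]
    - [[-1.8,4.7,0],0,0.2]
    - [[-1.8,4.7,0],0,0.2]
    - [[-1.8,4.7,0],0,0.2]
    - [[-1.8,4.7,0],0,0.2]
    - [[-1.8,4.7,0],0,0.2]
    - [[-1.8,4.7,0],0,0.2]
    - [[-1.4,3.7,0],0,0.2]
    - [[-1.4,3.7,0],0,0.2]
    - [[-1.4,3.7,0],0,0.2]

```text
clock: 5.8
eef_pos: [582.9, 20.7, 155.6]
eef_rot: [-3.142, 0.0, 1.937]
wrist_force: [0.2, -1.6, 1.2]
finger_gap: 37.6
finger_force: 0.6
```

```bash
cat > m.py <<'E'
from h import *
s=read_state(); u=np.array([-.358,.934]);v=np.array([-.934,-.358]); S=np.array([533,149])
r=s["eef_pos"][:2]-S
print(s["clock"],s["eef_pos"].round(1),"rack",round(r@u,1),round(r@v,1),"F",round(s["wrist_force"][:2]@u,2),s["wrist_force"].round(1),s["finger_gap"])
for n in ["side","scene"]:
    p=camera(n)
    for t in ["board_top","bin_mid","latch_post"]:
        for d in spot_point(t,p)[:2]:
            w=world(d["point"],p); q=w[:2]-S; print(n,t,round(d["confidence"],2),w.round(0),"rack",round(q@u),round(q@v))
E
python3 m.py
```

```text
5.8 [582.9  20.7 155.6] rack -137.7 -0.7 F -1.57 [ 0.2 -1.6  1.2] 37.592093673030945
side board_top 0.97 [548. 100.  79.] rack -52 4
side board_top 0.71 [249. 259.  26.] rack 204 226
side bin_mid 0.94 [547.  84.  95.] rack -66 10
side bin_mid 0.31 [548. 100.  74.] rack -51 4
side latch_post 0.41 [463. 225.  91.] rack 96 38
scene board_top 0.81 [256. 255.  23.] rack 199 221
scene board_top 0.68 [552. 101.  75.] rack -52 -1
scene bin_mid 0.5 [546.  85.  87.] rack -64 11
```

Contact is steady at about 1.6 N. The board is ~52 mm short, so I slow down.

Request:
send_rows:
  series:
    - [[-1.1,2.8,0],0,0.2]
    - [[-1.1,2.8,0],0,0.2]
    - [[-1.1,2.8,0],0,0.2]
    - [[-1.1,2.8,0],0,0.2]
    - [[-1.1,2.8,0],0,0.2]
    - [[-1.1,2.8,0],0,0.2]
    - [[-1.1,2.8,0],0,0.2]
    - [[-1.1,2.8,0],0,0.2]
    - [[-1.1,2.8,0],0,0.2]
    - [[-1.1,2.8,0],0,0.2]
    - [[-0.7,1.9,0],0,0.2]
    - [[-0.7,1.9,0],0,0.2]

```text
clock: 7.4
eef_pos: [570.5, 52.4, 155.7]
eef_rot: [3.142, -0.0, 1.937]
wrist_force: [0.6, -0.4, -0.6]
finger_gap: 37.4
finger_force: 0.5
```

Request:
send_rows:
  series:
    - [[-0.7,1.9,0],0,0.2]
    - [[-0.7,1.9,0],0,0.2]
    - [[-0.7,1.9,0],0,0.2]
    - [[-0.7,1.9,0],0,0.2]
    - [[-0.7,1.9,0],0,0.2]

```text
clock: 7.9
eef_pos: [567.0, 61.8, 155.6]
eef_rot: [3.142, 0.0, 1.937]
wrist_force: [0.7, -1.3, -0.9]
finger_gap: 37.4
finger_force: 0.5
```

```bash
python3 m.py
```

```text
7.9 [567.   61.8 155.6] rack -93.6 -0.6 F -1.49 [ 0.7 -1.3 -0.9] 37.43971233184871
side board_top 0.85 [530. 143.  76.] rack -4 5
side board_top 0.56 [247. 260.  25.] rack 206 227
side bin_mid 0.72 [616. 449.  -5.] rack 250 -185
side bin_mid 0.56 [528. 124.  97.] rack -21 13
side latch_post 0.64 [463. 226.  88.] rack 97 38
scene board_top 0.91 [255. 258.  23.] rack 201 220
scene board_top 0.86 [534. 141.  76.] rack -8 2
scene bin_mid 0.44 [533. 124.  88.] rack -23 9
```

Request:
send_rows:
  series:
    - [[-0.4,1.1,0],0,0.2]
    - [[-0.4,1.1,0],0,0.2]
    - [[-0.4,1.1,0],0,0.2]
    - [[-0.4,1.1,0],0,0.2]

```text
clock: 8.7
eef_pos: [565.5, 66.2, 155.7]
eef_rot: [3.142, 0.0, 1.937]
wrist_force: [-0.3, -1.1, -0.2]
finger_gap: 37.6
finger_force: 0.6
```

Request:
send_rows:
  series:
    - [[-0.4,1.1,0],0,0.2]
    - [[-0.4,1.1,0],0,0.2]
    - [[-0.4,1.1,0],0,0.2]

```text
clock: 9.0
eef_pos: [564.3, 69.5, 155.7]
eef_rot: [3.142, 0.0, 1.937]
wrist_force: [-0.2, -1.1, -0.7]
finger_gap: 37.6
finger_force: 0.5
```

```bash
python3 m.py
```

```text
9.0 [564.3  69.5 155.7] rack -85.5 -0.8 F -0.97 [-0.2 -1.1 -0.7] 37.64101758948777
side board_top 0.73 [531. 150.  70.] rack 1 1
side board_top 0.44 [617. 446.  -1.] rack 247 -184
side bin_mid 0.67 [527. 132.  91.] rack -14 12
side latch_post 0.55 [ 444. -460.    1.] rack -537 301
side latch_post 0.44 [463. 225.  89.] rack 96 38
scene board_top 0.81 [533. 148.  70.] rack -1 0
scene board_top 0.67 [255. 256.  23.] rack 200 221
scene bin_mid 0.69 [528. 132.  82.] rack -14 11
scene latch_post 0.22 [535. 149.  -4.] rack 0 -2
```

Both views now put the board top at z≈70. I'll keep creeping to feel the notch ends.

Request:
send_rows:
  series:
    - [[-0.4,0.9,0],0,0.2]
    - [[-0.4,0.9,0],0,0.2]

```text
clock: 9.6
eef_pos: [563.5, 71.2, 155.7]
eef_rot: [3.142, 0.0, 1.937]
wrist_force: [0.0, -1.3, 0.2]
finger_gap: 37.5
finger_force: 0.5
```

Request:
send_rows:
  series:
    - [[-0.4,0.9,0],0,0.2]
    - [[-0.4,0.9,0],0,0.2]

```text
clock: 9.8
eef_pos: [563.0, 72.1, 155.7]
eef_rot: [3.141, 0.002, 1.937]
wrist_force: [4.3, -13.9, -1.9]
finger_gap: 37.4
finger_force: 7.5
```

The force jumped to ~14.5 N, so the feet are home. I'll back off, rise, shut the fingers and check.

Request:
send_rows:
  series:
    - [[2,-5,0],0,0.2]
    - [[4,-10,0],0,0.2]
    - [[4,-10,0],0,0.2]
    - [[0,0,30],0,1]
    - [[0,0,40],0,1]
    - [[0,0,40],0,1]
    - [[0,0,20],0,1]
    - [[0,0,0],0,1]

```text
clock: 10.6
eef_pos: [573.5, 47.4, 288.9]
eef_rot: [3.137, 0.002, 1.937]
wrist_force: [-0.0, 0.6, -0.5]
finger_gap: 1.7
finger_force: 0.0
```

```bash
python3 m.py; python3 - <<'E'
from h import *
p=camera("side"); cv2.imwrite("pics/s3.png",cv2.resize(p["color"][140:230,180:320],None,fx=5,fy=5,interpolation=cv2.INTER_CUBIC))
E
```

```text
10.6 [573.5  47.4 288.9] rack -109.4 -1.4 F 0.6 [-0.   0.6 -0.5] 1.6960601571422775
side board_top 0.95 [527. 150.  69.] rack 3 5
side board_top 0.91 [248. 259.  27.] rack 205 227
side bin_mid 0.86 [527. 137.  91.] rack -9 10
side bin_mid 0.58 [326. 449.   4.] rack 355 85
side latch_post 0.45 [465. 224.  90.] rack 95 36
side latch_post 0.4 [ 614. -418.    7.] rack -558 128
scene board_top 0.87 [255. 258.  22.] rack 201 221
scene board_top 0.71 [530. 150.  66.] rack 2 2
scene bin_mid 0.87 [529. 136.  81.] rack -11 9
scene latch_post 0.49 [465. 437.   1.] rack 293 -40
scene latch_post 0.37 [463. 225.  92.] rack 96 38
```

View pics/s3.png

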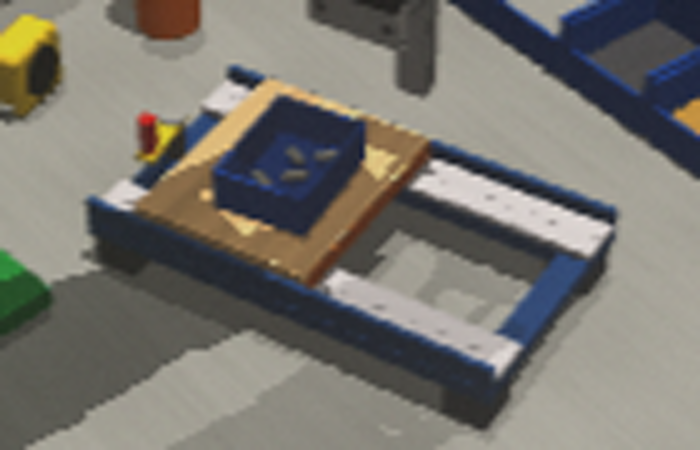

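The board sits level between the lips and the latch is still open, with the post at rack (96,37), about 0.24 rad. Next I go beyond the post on the +x side.

Request:
send_rows:
  series:
    - [[-12.5,21,0],0,1]
    - [[-12.5,21,0],0,1]
    - [[-12.5,21,0],0,1]
    - [[-12.5,21,0],0,1]
    - [[-12.5,21,0],0,1]
    - [[-12.5,21,0],0,1]
    - [[-12.5,21,0],0,1]
    - [[-12.5,21,0],0,1]
    - [[-12.5,21,0],0,1]
    - [[-15,22,0],0,1]
    - [[0,0,0],0,1]

```text
clock: 12.15
eef_pos: [443.9, 260.8, 285.5]
eef_rot: [-3.141, -0.0, 1.94]
wrist_force: [0.4, -0.2, 0.5]
finger_gap: 0.4
finger_force: 0.0
```

```bash
python3 m.py; python3 - <<'E'
from h import *
p=camera("wrist"); cv2.imwrite("pics/w4.png",p["color"])
for t in ["latch_post","latch_pivot"]:
    for d in spot_point(t,p)[:2]:
        w=world(d["point"],p); print(t,d["confidence"],w.round(0),proj(w,p).round(0))
E
```

```text
12.15 [443.9 260.8 285.5] rack 136.3 43.2 F -0.38 [ 0.4 -0.2  0.5] 0.3890429072464553
side board_top 0.97 [529. 151.  71.] rack 3 3
side board_top 0.57 [244. 258.  23.] rack 205 231
side bin_mid 0.89 [528. 136.  90.] rack -10 10
side latch_post 0.38 [467. 225.  92.] rack 95 34
scene board_top 0.76 [252. 258.  25.] rack 202 223
scene board_top 0.62 [533. 148.  66.] rack -1 1
scene bin_mid 0.62 [528. 139.  84.] rack -7 9
scene bin_mid 0.56 [530. 149.  70.] rack 1 3
scene latch_post 0.63 [462. 225.  93.] rack 97 39
latch_post 0.66 [466. 225.  94.] [260. 232.]
latch_pivot 0.56 [501. 248.  81.] [301. 218.]
```

View pics/w4.png

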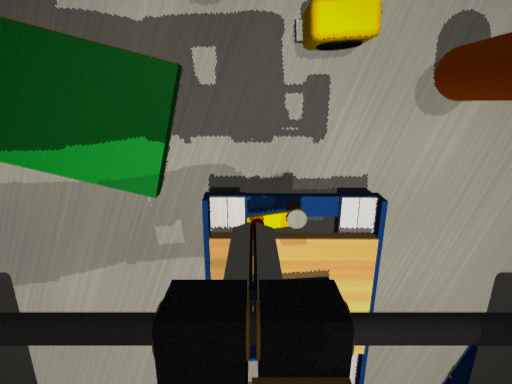

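```bash
python3 - <<'E'
from h import *
p=camera("wrist"); print(np.linalg.inv(np.array(p["camera_from_world"]))[:3,3].round(0), proj([443.9,260.8,188.5],p))
print("post at 92:",ray(257,224,105,p).round(0), proj([464,225,105],p))
E
```

```text
[416. 335. 369.] [251.40019267 232.02863611]
post at 92: [459. 236. 105.] [258.1842966  235.78155702]
```

The geometry is consistent: the wrist camera sits ahead and looks back, and the finger stands beyond the post. Descend.

Request:
send_rows:
  series:
    - [[0,0,-30],0,1]
    - [[0,0,-30],0,1]
    - [[0,0,-25],0,1]
    - [[0,0,-15],0,1]
    - [[0,0,0],0,1]

```text
clock: 13.25
eef_pos: [444.6, 258.7, 183.8]
eef_rot: [-3.138, 0.0, 1.937]
wrist_force: [-0.1, 0.1, -0.2]
finger_gap: 0.3
finger_force: 0.0
```

```bash
python3 - <<'E'
import numpy as np
from cell import read_state
u=np.array([-.358,.934]);v=np.array([-.934,-.358]); S=np.array([533,149])
p=read_state()["eef_pos"]; print(p)
c=p[:2]
for th in [.24,.4,.6,.8,1.,1.2,1.3,1.4,1.5,1.6]:
    F=np.array([105-40*np.sin(th)+19*np.cos(th),40*np.cos(th)+19*np.sin(th)])
    w=S+F[0]*u+F[1]*v; print(th,F.round(1),w.round(1),(w-c).round(1)); c=w
E
```

```text
[444.59740484 258.65323404 183.81339453]
0.24 [113.9  43.4] [451.7 239.9] [  7.1 -18.8]
0.4 [106.9  44.2] [453.4 233. ] [ 1.7 -6.9]
0.6 [98.1 43.7] [457. 225.] [ 3.6 -8.1]
0.8 [89.5 41.5] [462.2 217.8] [ 5.2 -7.2]
1.0 [81.6 37.6] [468.7 211.8] [ 6.5 -6. ]
1.2 [74.6 32.2] [476.2 207.2] [ 7.5 -4.6]
1.3 [71.5 29. ] [480.3 205.4] [ 4.1 -1.7]
1.4 [68.8 25.5] [484.5 204.1] [ 4.2 -1.3]
1.5 [66.4 21.8] [488.9 203.3] [ 4.3 -0.9]
1.6 [64.5 17.8] [493.3 202.8] [ 4.4 -0.4]
```

Request:
send_rows:
  series:
    - [[2.5,-6.5,0],0,1]
    - [[2.5,-6.5,0],0,1]
    - [[2,-6,0],0,1]
    - [[1,-3.5,0],0,1]
    - [[1,-3.5,0],0,1]
    - [[1.8,-4,0],0,1]
    - [[1.8,-4,0],0,1]
    - [[2.6,-3.6,0],0,1]
    - [[2.6,-3.6,0],0,1]
    - [[3.2,-3,0],0,1]
    - [[3.2,-3,0],0,1]

```text
clock: 14.35
eef_pos: [469.4, 211.4, 185.4]
eef_rot: [-3.141, 0.0, 1.937]
wrist_force: [-1.7, 1.9, -1.1]
finger_gap: 0.4
finger_force: 0.8
```

```bash
python3 m.py
```

```text
14.35 [469.4 211.4 185.4] rack 81.0 37.0 F 2.41 [-1.7  1.9 -1.1] 0.39221870831489336
side board_top 0.79 [527. 152.  68.] rack 5 5
side board_top 0.6 [248. 263.  24.] rack 208 226
side bin_mid 0.84 [525. 135.  93.] rack -10 12
side latch_post 0.61 [491. 206.  93.] rack 68 18
scene board_top 0.77 [533. 150.  67.] rack 1 -1
scene board_top 0.7 [252. 256.  26.] rack 201 224
scene bin_mid 0.83 [528. 135.  81.] rack -11 9
scene latch_post 0.41 [493. 206.  93.] rack 67 17
```

The post is following, now at ~1.13 rad. I continue the arc.

Request:
send_rows:
  series:
    - [[3.7,-2.3,0],0,1]
    - [[3.7,-2.3,0],0,1]
    - [[4.1,-1.7,0],0,1]
    - [[4.2,-1.3,0],0,1]
    - [[0,0,0],0,1]

```text
clock: 15.25
eef_pos: [485.7, 203.9, 185.6]
eef_rot: [3.141, 0.0, 1.937]
wrist_force: [-0.4, 0.4, 0.3]
finger_gap: 0.5
finger_force: 0.0
```

```bash
python3 m.py
```

```text
15.25 [485.7 203.9 185.6] rack 68.2 24.5 F 0.49 [-0.4  0.4  0.3] 0.47139716568068124
side board_top 0.89 [530. 154.  70.] rack 6 1
side board_top 0.66 [246. 260.  26.] rack 206 229
side bin_mid 0.87 [525. 135.  92.] rack -10 13
side latch_post 0.42 [507. 204.  90.] rack 61 5
scene board_top 0.85 [531. 149.  69.] rack 1 2
scene board_top 0.67 [254. 255.  21.] rack 199 223
scene bin_mid 0.71 [529. 136.  81.] rack -11 8
scene latch_post 0.7 [ 273. -318.   -6.] rack -343 410
scene latch_post 0.36 [507. 209.  94.] rack 65 3
```

Request:
send_rows:
  series:
    - [[2.2,0,0],0,1]
    - [[2.2,0.3,0],0,1]
    - [[0,0,0],0,1]

```text
clock: 15.95
eef_pos: [489.7, 204.5, 185.6]
eef_rot: [3.142, 0.0, 1.937]
wrist_force: [-1.0, 0.5, 0.1]
finger_gap: 0.6
finger_force: 0.0
```

```bash
python3 m.py
```

```text
15.95 [489.7 204.5 185.6] rack 67.4 20.5 F 0.78 [-1.   0.5  0.1] 0.5801685268134811
side board_top 0.74 [248. 260.  26.] rack 206 227
side board_top 0.69 [528. 150.  69.] rack 3 4
side bin_mid 0.58 [526. 134.  92.] rack -12 12
side latch_post 0.4 [508. 209.  90.] rack 65 2
scene board_top 0.95 [531. 149.  71.] rack 1 2
scene board_top 0.87 [253. 253.  22.] rack 197 224
scene bin_mid 0.89 [530. 135.  83.] rack -12 8
scene bin_mid 0.44 [ 620. -412.   -1.] rack -555 120
scene latch_post 0.35 [508. 205.  91.] rack 61 3
```

The latch is at ~1.52 rad. One small nudge more, then I withdraw sideways and up.

Request:
send_rows:
  series:
    - [[1.5,0.4,0],0,1]
    - [[0,0,0],0,1]
    - [[-4,-1.5,0],0,1]
    - [[-9,-3.5,0],0,1]
    - [[-9,-3.5,0],0,1]
    - [[-5,-2,30],0,1]
    - [[0,0,40],0,1]
    - [[0,0,40],0,1]
    - [[-40,20,20],0,1]
    - [[-40,20,0],0,1]
    - [[0,0,0],0,1]

```text
clock: 17.45
eef_pos: [380.5, 235.4, 316.4]
eef_rot: [3.14, -0.001, 1.94]
wrist_force: [0.1, -0.6, 0.4]
finger_gap: 0.3
finger_force: 0.0
```

```bash
python3 m.py; python3 - <<'E'
from h import *
p=camera("side"); q=camera("scene")
a=cv2.resize(p["color"][140:230,180:320],None,fx=4,fy=4,interpolation=cv2.INTER_CUBIC)
b=cv2.resize(q["color"][155:255,230:340],(242,220),interpolation=cv2.INTER_CUBIC)
c=cv2.copyMakeBorder(a,0,230,0,0,cv2.BORDER_CONSTANT); c[365:585,:242]=b; cv2.imwrite("pics/s5.png",c)
E
```

```text
17.45 [380.5 235.4 316.4] rack 135.3 111.5 F -0.62 [ 0.1 -0.6  0.4] 0.2816955814390368
side board_top 0.91 [529. 152.  70.] rack 4 2
side board_top 0.58 [246. 259.  24.] rack 206 228
side bin_mid 0.83 [529. 137.  91.] rack -10 9
side latch_post 0.56 [513. 208.  91.] rack 62 -2
scene board_top 0.97 [253. 257.  25.] rack 201 223
scene board_top 0.8 [531. 148.  69.] rack 0 3
scene bin_mid 0.72 [529. 137.  82.] rack -10 8
scene latch_post 0.72 [ 622. -415.    0.] rack -559 119
scene latch_post 0.4 [511. 207.  93.] rack 62 -1
```

View pics/s5.png

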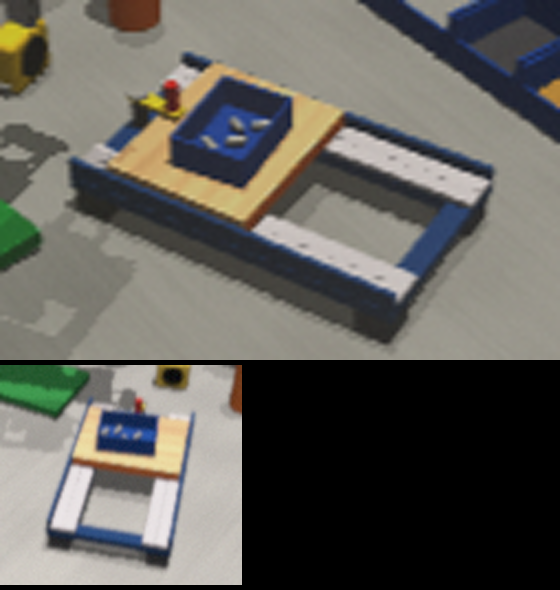

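The picture shows the board level in the rack, the bin on it, and the yellow latch with its red post (170,95) squarely over the front edge. The arm is clear, so I hand in.

```bash
python3 -c "
from cell import sign_off; print(sign_off())"
```

```text
the job is handed in; nothing more can be done
None
```

The board is seated in its notches with the bin still upright on it, the latch is closed squarely over its front edge (about 1.6 rad by camera estimate), the arm is clear, and the job was handed in at about 17.5 s; no verdict came back.

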